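# Weigh a wire spool on the spring balance

### The arm

A 6-joint arm with a two-finger parallel gripper is mounted at the origin on a cart in front of the work surface, level with it; the furniture and walls round the work are solid. World frame = base frame: x ahead of the robot, y to its left, z up, the work surface at z = 0. Lengths are in mm, angles in rad, forces in N, time in s.
With the tool pointing down it reaches from about 300 to 775 mm from the base axis. Payload 14.6 kg.
Tool frame: the origin (TCP) lies midway between the tips of the shut fingers; the grasp point (between the pads) lies behind it (manip.grip_depth is the z of the grasp point in the tool frame, in mm); z points along the fingers, y is the line along which they close (so a half turn about z gives the same grasp; the last joint's range is limited). The gripper opens to 94 mm and grips with 3 to 60 N. Pads are 16 mm wide; open, the fingers measure 119 mm over their backs; the gripper's body (75 mm by 177 mm) begins 78 mm behind the grasp point.
Start: joints at [1.248, 0.3, 1.521, -0, 1.321, -0.067], TCP at [139.158, 532.094, 205.446] pointing down, gripper open.
Joint ranges: [-3.03, 3.03], [-0.79, 2.21], [0.23, 2.52], [-1.04, 4.18], [0, 3.07], [-2.55, 2.55]. Speed limits (rad/s): [2.22, 2.22, 2.57, 3.14, 3.14, 3.14].

### API

Orientations are given as [roll, pitch, yaw] about the fixed x, y, z axes, in that order (R = Rz(yaw) Ry(pitch) Rx(roll)).
In Python, from cell import manip gives the robot as it stands.
- The arm moves only by the shell command python3 nudge.py 'ROWS' [OPENING] [FORCE]. ROWS is a JSON list of rows, 1 to 5 of them, each of 6 numbers: dx, dy, dz in mm, then a rotation vector rx, ry, rz in rad; each row is the pose to reach, as a shift and turn from the pose commanded when the command began, along the tool's axes at that moment; what a row does not reach only later rows make up. A row lasts 1/10 s, in which the tool goes at most 50 mm and 0.15 rad, less where a joint would pass 70% of its speed; a pose out of reach is approached as far as the arm can. OPENING is the finger opening in mm, set as the command begins (- or left out keeps the last). The fingers move at their own pace and stop on an object; FORCE is the grip in N (left out, the last holds). Time passes only in rows, so rows that do not move let the fingers close. It prints the time, the measured TCP pose, the force, the opening and the grip force at its end. Input that does not fit is refused with a message, and nothing moves.
- manip.read_state(): the state, without advancing time (a new reading comes with each control period).
- manip.camera(name): name is "scene" or "side" or "wrist"; returns (picture, depth): 384x512x3 uint8, red, green, blue; 384x512 float32, mm along the optical axis (not along the pixel's ray), 0 where there is no reading.
- manip.camera_info(name): a dict with "K" (3x3 intrinsics, pixels), "rvec" (rotation vector, rad) and "tvec" (3), from world to camera coordinates, as OpenCV has them; the wrist camera has in their place "mount" (4x4, takes a point from camera to tool coordinates, whose origin is the TCP and whose axes are the flange's). Camera axes: x right, y down, z forward; pixel columns grow to the right and rows downward; lengths in mm; the calibration is good to about 2 mm. A picture is of the moment at which its call begins: read the wrist's pose just before it. camera_info takes no time and is no camera call.
- manip.sign_off(): hands the job in; it is judged then, once.
The state is a dict: "clock": time; "joints": joint angles; "qd": joint speeds; "effort": joint torques, N m; "eef_pos": TCP position; "eef_rot": TCP orientation; "wrist_force": force on the tool from outside, world axes, zero at the start; "moment": the same for the moment, N m; "finger_gap": finger opening in mm; "finger_force": force on a finger pad.
Only numpy, scipy, OpenCV 4.12 (cv2) and the standard library are available. Lean on these libraries where they do the work, as an engineer would, in place of code of your own. Each camera call takes 0.05 s, during which the arm holds its last target. There are 200 camera calls.

### The job

Weigh the part-used spool of copper wire: hang it by its eye bolt on the hook of the spring balance, let go of it, and wait until spool and pointer have stood still for a good second so that the weight can be read. Never let the hook be pulled or jerked down to its bottom stop. Then lift the spool off the hook again and set it down, without dropping it, upright in the empty bay of the grey stock tray, leaving the two other reels in the tray where they are.

Things in the scene. Friction and masses are not known exactly. Their poses are not given: they have to be found in the camera images.
- spool: spool of copper wire with pale flanges, a cylinder 47 mm across and 42 mm high, upright on the desk, with a steel eye bolt up through its middle, 116 mm high in all. Origin: centre of its underside; z up along the bolt. Above the flange a nut (15 mm across, up to 50 mm height), then an 8 mm shank, then the eye. Mass 0.32 to 0.5 kg. Grasp it across the flanges.
- spool_eye (a point): centre of the bolt's round eye, 92 mm above the spool's underside; same axes as the spool. The eye is of 6 mm wire, 36 mm inside, 48 mm outside, and lies in the spool's y-z plane: its hole opens along the spool's x axis (both ways round alike)
- stand: fixed bench stand with a spring balance. Origin on the desk right under the hook; x points from hook to column, so the hook opens to -x. Base plate 12 mm high, 140 mm wide (y), from x = -60 to 140 mm; 16 mm column at x = 110 mm, 490 mm high; arm at 462 mm. The balance case (22 mm deep, 42 mm wide) hangs right above the hook, underside at 304 mm; white face and black pointer look to -x.
- hook_seat (a point): inside bottom of the hook's bowl, where a hung eye rests; 235 mm above the desk unloaded; moves down with the hook. Hook: 5 mm wire bent in the stand's x-z plane; its underside is 5 mm below this point; its free tip is 13 mm in front (-x of the stand) and ends 17 mm above; the wire behind, 10 mm back, joins the rod right above the seat 52 mm up. It does not swing.
- hook (a joint): travel of the balance's sprung hook in m: 0 unloaded, grows as it is pulled down (the pointer moves with it), bottom stop at 0.078. Spring 90 N/m (about 11 mm per 100 g), lightly damped: it bobs for a second or two after a load is let go
- tray: fixed grey plastic tray 290 x 120 mm with three bays in a row along its x axis, each about 93 x 114 mm inside; floor 3 mm thick, walls 3 mm thick and 12 mm high. Origin: centre of the underside
- empty_bay (a point): centre of the floor of the empty bay, at the end of the tray nearest the robot (-x of the tray), 3 mm above the desk
- solder_reel: black and white solder reel, 58 mm across, 46 mm high, standing in the middle or the far bay; leave alone. Origin: centre of its underside
- jumper_reel: red reel of thin wire, 42 mm across, 30 mm high, standing in the middle or the far bay; leave alone. Origin: centre of its underside

How it is judged:
By the outcome, as a careful person would: the job done as asked, in the order asked, and still so for the second after the job is handed in, with the robot touching nothing.
It also fails if it takes over 72 s, if anything falls off the work surface, if the arm or the gripper's body presses on something with over 40 N, if the wrist force passes 120 N, or if a joint passes its speed limit or range.

## Working session

There is one attempt and no reset: what is moved stays moved. The work goes in short steps, Python scripts to look and compute and a shell command to move; the robot and the scene stay as the last step left them, time stands still between calls to the robot, and variables do not carry over. Pictures are saved under pics/ and viewed, at most 14 in all, crops included, and the job is handed in when it is done.

```bash
ls; mkdir -p pics; cat > h.py <<'E'
import numpy as np, cv2
from scipy.spatial.transform import Rotation as R
from cell import manip
def cam(n):
    s=manip.read_state(); p,d=manip.camera(n); i=manip.camera_info(n); K=np.array(i["K"])
    if "mount" in i:
        T=np.eye(4);T[:3,:3]=R.from_euler('xyz',s["eef_rot"]).as_matrix();T[:3,3]=s["eef_pos"];T=T@np.array(i["mount"])
    else:
        T=np.eye(4);Rm=cv2.Rodrigues(np.array(i["rvec"],float))[0];T[:3,:3]=Rm.T;T[:3,3]=-Rm.T@np.array(i["tvec"],float).ravel()
    return p,d,K,T
def save(n,f):
    p,d,K,T=cam(n); cv2.imwrite(f"pics/{f}.png",p[:,:,::-1]); np.savez(f"pics/{f}.npz",p=p,d=d,K=K,T=T); return p,d,K,T
def cloud(f):
    z=np.load(f"pics/{f}.npz"); p,d,K,T=z["p"],z["d"],z["K"],z["T"]
    v,u=np.mgrid[:d.shape[0],:d.shape[1]]
    c=np.stack([(u-K[0,2])/K[0,0]*d,(v-K[1,2])/K[1,1]*d,d],-1)
    w=c@T[:3,:3].T+T[:3,3]; w[d==0]=np.nan
    return p,w
def ray(f,u,v):
    z=np.load(f"pics/{f}.npz"); K,T=z["K"],z["T"]
    r=T[:3,:3]@np.array([(u-K[0,2])/K[0,0],(v-K[1,2])/K[1,1],1]); return T[:3,3],r/np.linalg.norm(r)
def tri(*rays):
    A=np.zeros((3,3));b=np.zeros(3)
    for o,r in rays:
        P=np.eye(3)-np.outer(r,r);A+=P;b+=P@o
    x=np.linalg.solve(A,b); return x,[np.linalg.norm((np.eye(3)-np.outer(r,r))@(x-o)) for o,r in rays]
E
python3 - <<'E'
from h import *
print(manip.read_state(), manip.grip_depth)
for n in("scene","side","wrist"):
    p,d,K,T=save(n,n+"0"); print(n,T.round(2).tolist(),K[0,0])
a=[cv2.imread(f"pics/{n}0.png") for n in("scene","side","wrist")]
E
```

```text
cell.py
nudge.py
pics
{'clock': 0.0, 'joints': array([ 1.24840098e+00,  3.00471018e-01,  1.52159462e+00, -1.63645013e-05,
        1.32069823e+00, -6.65744778e-02]), 'qd': array([ 5.93143657e-04, -4.12809463e-04, -2.13660389e-04,  6.19905893e-05,
        1.10741774e-03,  1.97465246e-03]), 'effort': array([-1.13074275e-03, -5.31805408e+01, -3.52740884e+01,  7.08012516e-02,
        2.43549328e-02, -8.16635634e-05]), 'eef_pos': array([139.0799072 , 531.84707374, 204.88064876]), 'eef_rot': array([-3.14042298e+00, -6.21000956e-05,  2.88577581e+00]), 'wrist_force': array([-0.18009236, -0.06210851,  0.94707447]), 'moment': array([-0.00965287,  0.00647442,  0.00052267]), 'finger_force': 0.0, 'finger_gap': 93.91219733520933} -18.8
scene [[0.52, -0.48, 0.71, -253.07], [-0.85, -0.29, 0.43, -546.54], [0.0, -0.83, -0.56, 803.24], [0.0, 0.0, 0.0, 1.0]] 414.14214817154493
side [[-0.96, 0.21, -0.16, 747.4], [0.26, 0.81, -0.53, 601.5], [0.01, -0.55, -0.84, 1205.18], [0.0, 0.0, 0.0, 1.0]] 478.5535578063012
wrist [[0.25, 0.93, 0.26, 64.23], [0.97, -0.24, -0.07, 552.59], [-0.0, 0.27, -0.96, 383.64], [0.0, 0.0, 0.0, 1.0]] 287.7476257641572
```

View pics/scene0.png

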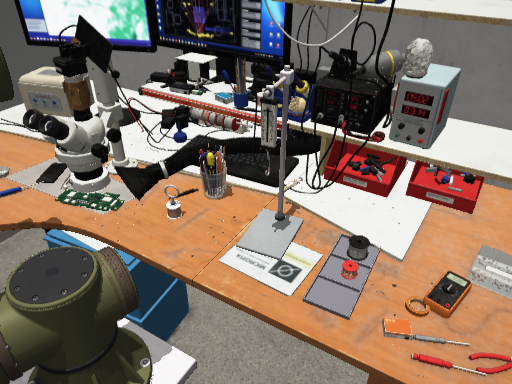

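View pics/side0.png

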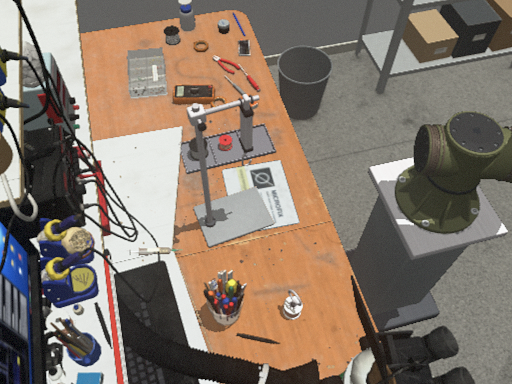

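The scene view shows the spool at (173,205) with its eye at (172,190). The stand base is at (270,233), the hook at about (269,150), and the empty bay at about (328,295). In the side view the spool is at (292,305), the stand arm at (225,108) and the tray at (228,148). Next I'll segment the point clouds.

```bash
python3 - <<'E'
from h import *
p,w=cloud("scene0"); ps,ws=cloud("side0")
def pr(n,W,pts):
    for u,v in pts: print(n,(u,v),W[v,u].round(1).tolist())
pr("sc",w,[(173,205),(173,216),(172,190),(139,183),(269,150),(270,233),(328,295),(358,245),(349,270),(282,200),(300,130)])
pr("si",ws,[(292,305),(295,315),(240,217),(206,180),(225,145),(255,143),(196,150),(246,130),(265,375)])
z=np.load("pics/scene0.npz");T=np.linalg.inv(z["T"])
for q in [(139,532,205),(139,532,330)]:
    for f in("scene0","side0"):
        z=np.load(f"pics/{f}.npz");T=np.linalg.inv(z["T"]);c=z["K"]@(T[:3,:3]@np.array(q)+T[:3,3]);print(f,(c/c[2]).round())
# big crops
a=cv2.imread("pics/scene0.png");b=cv2.imread("pics/side0.png");c=cv2.imread("pics/wrist0.png")
f=lambda i,x,y,s,W,H:cv2.resize(i[y:y+H//s,x:x+W//s],(W,H),interpolation=cv2.INTER_CUBIC)
top=np.hstack([f(a,140,165,5,300,300),f(a,235,85,5,250,300)[:, :250],f(b,160,80,3,250,300)[:300,:250] if 0 else cv2.resize(b[95:235,175:290],(250,300))])
bot=np.hstack([cv2.resize(c,(400,300)),cv2.resize(b[270:345,255:355],(400,300))])
cv2.imwrite("pics/m1.png",np.vstack([top,bot]))
E
```

```text
sc (173, 205) [522.3, 215.0, 41.6]
sc (173, 216) [510.7, 209.7, 7.8]
sc (172, 190) [631.2, 317.6, 0.8]
sc (139, 183) [549.6, 384.7, 51.7]
sc (269, 150) [565.9, -99.1, 305.2]
sc (270, 233) [591.9, -96.6, 13.8]
sc (328, 295) [465.5, -336.0, 4.0]
sc (358, 245) [636.0, -347.8, 48.9]
sc (349, 270) [547.6, -357.0, 33.1]
sc (282, 200) [671.1, -91.4, 84.7]
sc (300, 130) [942.0, -12.5, 187.3]
si (292, 305) [530.2, 223.9, 47.4]
si (295, 315) [525.5, 241.7, 19.0]
si (240, 217) [588.6, -74.6, 16.0]
si (206, 180) [672.6, -72.3, 237.0]
si (225, 145) [570.4, -334.6, 26.5]
si (255, 143) [471.5, -336.9, 2.7]
si (196, 150) [664.0, -322.0, 46.7]
si (246, 130) [570.5, -73.4, 392.5]
si (265, 375) [646.0, 376.5, 91.6]
scene0 [-25. 190.   1.]
side0 [529. 371.   1.]
scene0 [-44. 147.   1.]
side0 [563. 355.   1.]
```

View pics/m1.png

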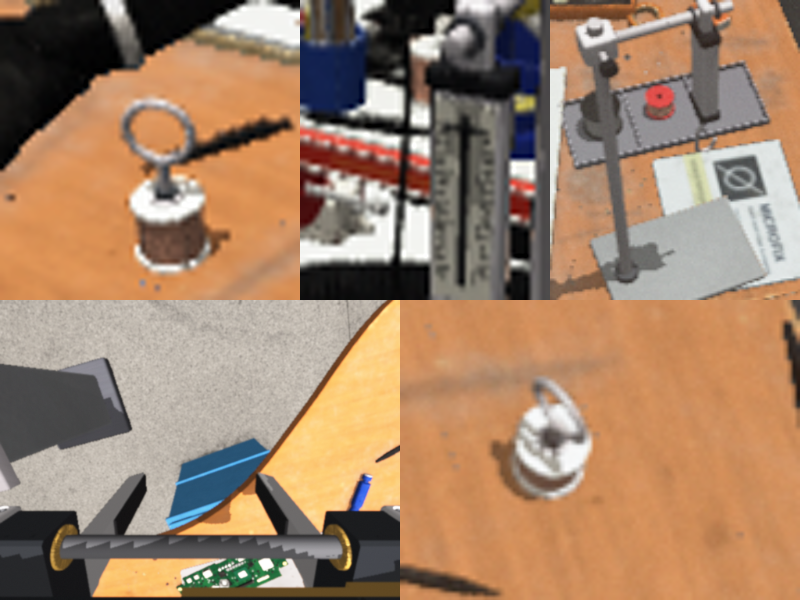

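The crops show the spool's eye as an open ring facing the scene camera, the balance at (269,130) in scene, and the red and black reels in the middle and far bays. The gripper body would hit the eye if the tool pointed straight down, so I'll grasp with the tool tilted about 45°. Next I'll fit the poses.

```bash
cat > fit.py <<'E'
from h import *
from scipy.optimize import least_squares
p,w=cloud("scene0"); ps,ws=cloud("side0")
def box(W,lo,hi): return np.all((W>lo)&(W<hi),-1)
for n,W,P in(("scene",w,p),("side",ws,ps)):
    m=box(W,[490,185,4],[560,260,130]);q=W[m]
    top=q[(q[:,2]>38)&(q[:,2]<46)]
    print(n,"spool",m.sum(),"top",len(top),np.median(top,0).round(1))
    s=q[(q[:,2]>4)&(q[:,2]<46)]
    f=least_squares(lambda c:np.maximum(np.hypot(s[:,0]-c[0],s[:,1]-c[1])-23.5,-0.0)+0*c[0] if 0 else np.where(s[:,2]<39,np.hypot(s[:,0]-c[0],s[:,1]-c[1])-23.5,np.maximum(np.hypot(s[:,0]-c[0],s[:,1]-c[1])-23.5,0)),[526,222],loss="soft_l1")
    print(" cyl",f.x.round(1),"rms",np.sqrt(np.mean(f.fun**2)).round(2))
    e=q[q[:,2]>62]; print(" eye",len(e))
    if len(e)>5:
        c=e.mean(0);u,sv,v=np.linalg.svd(e-c);print("  c",c.round(1),"n",v[2].round(2),sv.round(1),e.min(0).round(),e.max(0).round(), "xy dir",np.polyfit(e[:,1],e[:,0],1).round(2))
    b=W[box(W,[450,-220,7],[760,40,20])]
    r=cv2.minAreaRect(b[:,:2].astype(np.float32));print(" base",len(b),r, np.median(b[:,2]))
    col=W[box(W,[640,-140,40],[720,-40,440])]
    for z in(60,150,250,350,420):
        k=col[abs(col[:,2]-z)<25]; print("  col",z,len(k),np.median(k,0).round(1) if len(k) else "")
    cs=W[box(W,[540,-140,300],[620,-40,450])];print(" case",len(cs),np.median(cs,0).round(1),cs.min(0).round(),cs.max(0).round())
    hk=W[box(W,[540,-140,215],[620,-40,300])];print(" hook",len(hk),hk.mean(0).round(1) if len(hk) else "",(hk.min(0).round(),hk.max(0).round()) if len(hk) else "")
    g=P.astype(int); t=box(W,[380,-450,1.5],[740,-250,14])
    grey=(g.max(-1)-g.min(-1)<30)&(g.mean(-1)<140)
    q=W[t&grey];r=cv2.minAreaRect(q[:,:2].astype(np.float32));print(" tray",len(q),r,np.percentile(q[:,2],[5,50,95]))
    q=W[box(W,[600,-400,40],[700,-280,60])];print(" solder",len(q),np.median(q,0).round(1)); q=W[box(W,[510,-400,22],[590,-300,40])];print(" jumper",len(q),np.median(q,0).round(1))
E
python3 fit.py
```

```text
scene spool 305 top 92 [522.3 214.7  41.6]
 cyl [529.6 221.7] rms 2.08
 eye 83
  c [525.2 218.1  90.6] n [0.92 0.39 0.01] [148.5 128.8  22.4] [513. 197.  62.] [537. 239. 117.] xy dir [-4.0000e-01  6.1333e+02]
 base 1998 ((627.6677856445312, -126.50604248046875), (252.00186157226562, 213.66697692871094), 6.794332981109619) 11.85838818927698
  col 60 59 [669.  -87.2  63.7]
  col 150 77 [669.3 -86.7 151.5]
  col 250 91 [669.4 -86.6 247.7]
  col 350 99 [669.3 -86.8 351.1]
  col 420 100 [669.  -86.2 418.9]
 case 883 [ 556.9 -100.7  384.5] [ 551. -118.  301.] [576. -76. 450.]
 hook 48 [566.3 -96.5 259.3] (array([ 552., -100.,  234.]), array([577., -92., 300.]))
 tray 845 ((569.1322021484375, -331.20379638671875), (195.04684448242188, 315.9444274902344), 81.04708099365234) [ 2.17162341  6.71394554 12.88518461]
 solder 249 [ 650.8 -344.9   49.1]
 jumper 177 [ 561.2 -354.    32.7]
side spool 434 top 159 [531.2 226.1  42.7]
 cyl [524.7 219.1] rms 5.21
 eye 98
  c [526.2 222.3  95.2] n [-0.92 -0.39 -0.01] [169.2 125.1  17.9] [517. 201.  66.] [537. 243. 120.] xy dir [-4.2000e-01  6.1966e+02]
 base 2992 ((609.3303833007812, -93.04132080078125), (255.46299743652344, 310.0251770019531), 87.63998413085938) 13.069543245940281
  col 60 48 [674.7 -75.   60.9]
  col 150 60 [674.8 -75.6 149.4]
  col 250 73 [674.7 -75.2 252.8]
  col 350 97 [674.8 -75.  350.4]
  col 420 74 [676.8 -75.4 411.6]
 case 548 [568.5 -77.7 390.2] [ 553. -112.  309.] [577. -70. 449.]
 hook 49 [567.5 -92.7 256. ] (array([552., -96., 235.]), array([577., -89., 285.]))
 tray 629 ((564.0505981445312, -332.5409851074219), (292.03985595703125, 143.71397399902344), 4.431499481201172) [ 2.12585929  6.66564425 12.66896774]
 solder 129 [ 663.4 -340.8   50.3]
 jumper 121 [ 565.4 -348.6   34.1]
```

```bash
python3 - <<'E'
from h import *
def ortho(f,x0,x1,y0,y1,z,s):
    D=np.load(f"pics/{f}.npz");T=np.linalg.inv(D["T"]);K=D["K"]
    H,W=int((x1-x0)*s),int((y1-y0)*s)
    r,c=np.mgrid[:H,:W]; P=np.stack([x1-r/s,y1-c/s,0*r+z],-1)@T[:3,:3].T+T[:3,3]; q=P@K.T
    return cv2.remap(D["p"][:,:,::-1].copy(),(q[...,0]/q[...,2]).astype(np.float32),(q[...,1]/q[...,2]).astype(np.float32),cv2.INTER_CUBIC)
# world x up, y left ; 1.4 px/mm ; z=12
a=[]
for f in("scene0","side0"):
    i=ortho(f,400,740,-420,0,12,1.0)
    i=cv2.resize(i,None,fx=.95*2,fy=.95*2)[:, :]
    a.append(i)
m=[cv2.resize(i,(399*2//2,323)) for i in a]
m=[ortho(f,400,740,-430,-40,12,1.75) for f in("scene0","side0")]
m=np.hstack([cv2.resize(x,(400,349)) for x in m])
cv2.imwrite("pics/ortho.png",cv2.resize(m,None,fx=1,fy=1))
E
```

```text
(no output)
```

View pics/ortho.png

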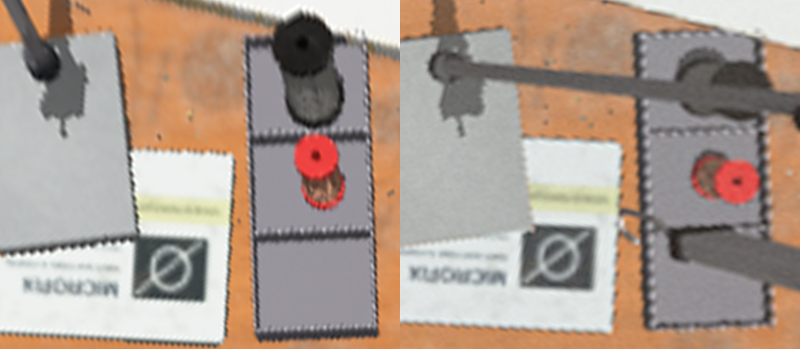

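Scaled from the ortho view, with scene tray corners at (258,332), (377,330), (246,42) and (365,36), the tray centre is about (561,-341) at azimuth 0.045. That puts the empty bay at about (465,-345). The stand azimuth is about 0.107, with the hook at about (566,-94.6). The spool is at (526,220.5), x-axis azimuth 0.40.

```bash
cat > go.py <<'E'
# go.py gx gy gz az [tilt_deg]: rows to bring grasp point to (gx,gy,gz), facing azimuth az, tilt below horizontal
import sys
from h import *
g=np.array([float(v) for v in sys.argv[1:4]]);az=float(sys.argv[4]);a=np.radians(float(sys.argv[5]) if len(sys.argv)>5 else 45)
s=manip.read_state();R0=R.from_euler('xyz',s["eef_rot"]);p0=np.array(s["eef_pos"])
z=np.array([np.cos(a)*np.cos(az),np.cos(a)*np.sin(az),-np.sin(a)]);y=np.array([-np.sin(az),np.cos(az),0]);x=np.cross(y,z)
R1=R.from_matrix(np.stack([x,y,z],1)); p1=g-manip.grip_depth*z
print("d",R0.inv().apply(p1-p0).round(1),"rv",(R0.inv()*R1).as_rotvec().round(3),"dist",np.linalg.norm(p1-p0).round(1),"grip now",(p0+manip.grip_depth*R0.as_matrix()[:,2]).round(1),"F",s["wrist_force"].round(2),"t",s["clock"])
E
python3 - <<'E'
from h import *
for f in("scene0","side0"):
    p,w=cloud(f);q=w.reshape(-1,3);q=q[np.isfinite(q[:,0])]
    A=np.array([139,532]);B=np.array([450,187]);d=(B-A)/np.linalg.norm(B-A);n=np.array([-d[1],d[0]])
    t=(q[:,:2]-A)@d;o=(q[:,:2]-A)@n
    for lo in range(-100,600,100):
        for side in(-1,1):
            m=(t>lo)&(t<lo+100)&(q[:,2]>60)&(o*side>0)&(o*side<200)
            if m.sum(): k=np.where(m)[0][np.argmin(abs(o[m]))];print(f,lo,m.sum(),"near",q[k].round(),"off",o[k].round(),"zmax",q[m][:,2].max().round())
E
python3 go.py 420 170 150 0.40
```

```text
scene0 100 891 near [319. 429. 331.] off 65.0 zmax 357.0
scene0 200 4086 near [323. 424. 337.] off 64.0 zmax 507.0
scene0 300 716 near [423. 384. 215.] off 112.0 zmax 537.0
scene0 400 57 near [522. 210.  78.] off 69.0 zmax 117.0
scene0 500 152 near [532. 197.  88.] off 68.0 zmax 167.0
side0 100 1051 near [321. 430. 334.] off 67.0 zmax 360.0
side0 200 1063 near [328. 429. 342.] off 71.0 zmax 511.0
side0 300 486 near [443. 385. 241.] off 128.0 zmax 540.0
side0 400 74 near [529. 211. 114.] off 74.0 zmax 120.0
side0 500 283 near [530. 206. 110.] off 72.0 zmax 167.0
d [-373.9 -270.9   68.5] rv [-0.258 -0.757 -0.621] dist 466.8 grip now [139.1 531.9 223.8] F [-0.41  0.33  0.04] t 0.15
```

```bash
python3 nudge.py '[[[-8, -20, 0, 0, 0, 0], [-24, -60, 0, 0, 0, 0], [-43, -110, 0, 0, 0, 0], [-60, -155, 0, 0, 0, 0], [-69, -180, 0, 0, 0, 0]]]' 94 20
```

```text
refused: ROWS must be a list of rows, each a list of 6 numbers. Nothing was moved.
```

The call was refused and nothing moved: it wants a list of rows, each a list of 6 numbers. Same move again in that form.

```bash
python3 nudge.py '[[-8, -20, 0, 0, 0, 0], [-24, -60, 0, 0, 0, 0], [-43, -110, 0, 0, 0, 0], [-60, -155, 0, 0, 0, 0], [-69, -180, 0, 0, 0, 0]]' 94 20; python3 go.py 420 176 150 0.40; python3 go.py 420 176 200 0.40 90
```

```text
clock: 0.65
eef_pos: [160.2, 337.8, 205.1]
eef_rot: [-3.141, 0.0, 2.885]
wrist_force: [0.7, 0.5, 0.3]
finger_gap: 93.8
finger_force: 0.0
d [-302.9  -82.6   68.5] rv [-0.258 -0.756 -0.622] dist 321.3 grip now [160.2 337.8 223.9] F [0.68 0.51 0.3 ] t 0.65
d [-292.4  -90.7   24. ] rv [-0.    -0.    -0.656] dist 307.1 grip now [160.2 337.8 223.9] F [0.68 0.51 0.3 ] t 0.65
```

```bash
python3 nudge.py '[[-20, -6, 4, -0.02, -0.05, -0.04], [-65, -18, 14, -0.05, -0.15, -0.13], [-110, -30, 24, -0.09, -0.26, -0.21], [-155, -42, 34, -0.13, -0.37, -0.3], [-190, -52, 42, -0.16, -0.47, -0.385]]'; python3 go.py 420 176 150 0.40
```

```text
clock: 1.15
eef_pos: [332.2, 241.0, 163.4]
eef_rot: [3.073, 0.494, -3.017]
wrist_force: [0.9, 0.5, -0.6]
finger_gap: 93.8
finger_force: 0.0
d [-68.2 -76.2  61.9] rv [-0.097 -0.281 -0.232] dist 119.6 grip now [323.6 238.6 179.9] F [ 0.9   0.53 -0.62] t 1.15
```

```bash
python3 nudge.py '[[-20, -22, 18, -0.03, -0.08, -0.07], [-44, -50, 40, -0.065, -0.185, -0.155], [-68, -76, 62, -0.097, -0.281, -0.232], [-68, -76, 62, -0.097, -0.281, -0.232], [-68, -76, 62, -0.097, -0.281, -0.232]]'; python3 - <<'E'
from h import *
save("wrist","w1")
E
python3 go.py 526 220.5 30 0.40
```

```text
clock: 1.65
eef_pos: [407.8, 205.4, 138.5]
eef_rot: [3.069, 0.718, -2.795]
wrist_force: [0.3, 0.6, -0.2]
finger_gap: 94.0
finger_force: 0.0
d [-17.1 -37.8 174.2] rv [ 0.037 -0.064 -0.035] dist 179.1 grip now [397.1 199.5 152.2] F [ 0.53  0.44 -0.88] t 1.7
```

View pics/w1.png

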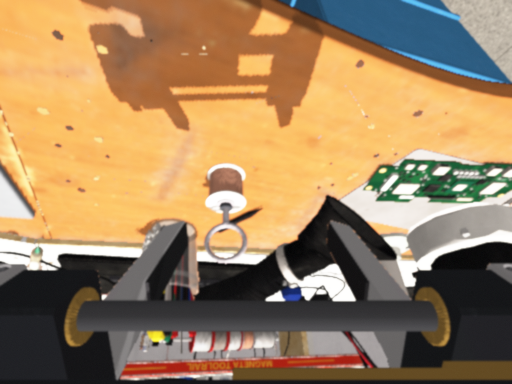

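The wrist view shows the spool body at about (226,187), the top flange at (226,200) and the eye centre at (226,241). I'll cross-check the spool position against the fixed cameras.

```bash
python3 - <<'E'
from h import *
p,w=cloud("w1")
m=np.all((w>[480,180,62])&(w<[570,270,130]),-1); m[:170]=0; m[:,:200]=0;m[:,255:]=0
e=w[m];c=e.mean(0);v=np.linalg.svd(e-c)[2];print(len(e),c.round(1),v[2].round(2),e.min(0).round(),e.max(0).round())
o,r=ray("w1",226,241);print("eye ray at z=92:",(o+r*(92-o[2])/r[2]).round(1))
q=w[np.all((w>[490,180,4])&(w<[570,270,46]),-1)]; print(len(q),q.min(0).round(),q.max(0).round(),np.median(q[q[:,2]>39],0).round(1))
E
python3 nudge.py '[[0, 0, 0, 0, 0, 0]]'; python3 go.py 526 220.5 30 0.40
```

```text
681 [525. 220.  92.] [ 0.92  0.39 -0.  ] [515. 199.  62.] [536. 242. 116.]
eye ray at z=92: [525.1 220.6  92. ]
1360 [502. 197.   4.] [551. 244.  46.] [520.4 217.1  41.8]
clock: 1.8
eef_pos: [407.2, 205.5, 138.2]
eef_rot: [3.067, 0.715, -2.798]
wrist_force: [0.5, 0.6, -0.1]
finger_gap: 93.8
finger_force: 0.0
d [-18.6 -38.3 174.7] rv [ 0.036 -0.069 -0.044] dist 179.9 grip now [396.1 200.  152.4] F [ 0.55  0.63 -0.13] t 1.8
```

```bash
python3 -c "
from cell import manip;print(manip.read_state()['joints'].round(3))"; python3 nudge.py '[[-6, -12, 10, 0.012, -0.023, -0.015], [-13, -28, 30, 0.024, -0.046, -0.03], [-18, -38, 50, 0.036, -0.069, -0.044], [-18, -38, 50, 0.036, -0.069, -0.044]]'; python3 go.py 525.5 220.3 30 0.40;python3 -c "
from cell import manip;print(manip.read_state()['joints'].round(3))"
```

```text
[ 0.342 -0.141  2.349  0.337  0.231 -1.901]
clock: 2.2
eef_pos: [463.7, 195.5, 119.0]
eef_rot: [-3.134, 0.774, -2.741]
wrist_force: [-0.6, 0.1, -0.7]
finger_gap: 94.3
finger_force: 0.0
d [ 14.5  -0.2 129. ] rv [-0.007 -0.011  0.   ] dist 129.8 grip now [451.6 190.5 132.4] F [-0.58  0.12 -0.75] t 2.2
[ 0.288  0.023  2.29   0.904  0.09  -2.553]
```

The wrist is near a singularity, with J5 close to 0 and J6 at its limit. I'll fit a kinematic model and choose a better tilt.

```bash
cat > kin.py <<'E'
import numpy as np
from scipy.optimize import least_squares
from scipy.spatial.transform import Rotation as R
X=lambda a:R.from_euler('x',a);Y=lambda a:R.from_euler('y',a);Z=lambda a:R.from_euler('z',a)
def fk(q,k):
    r0,z0,L1,L2,L3,d,e,g=k
    A=Z(q[0]);p=A.apply([r0,0,z0]);A=A*Y(q[1]);p=p+A.apply([0,0,L1]);A=A*Y(q[2]);p=p+A.apply([e,d,L2])
    A=A*Z(q[3])*Y(q[4])*Z(q[5]+g);p=p+A.apply([0,0,L3]);return p,A
S=[([1.24840098,.300471018,1.52159462,0,1.32069823,-.0665744778],[139.08,531.85,204.88],[-3.14042,-.00006,2.88577]),
([0.342,-0.141,2.349,0.337,0.231,-1.901],[407.2,205.5,138.2],[3.067,.715,-2.798]),
([0.288,0.023,2.29,0.904,0.09,-2.553],[463.7,195.5,119.0],[-3.134,.774,-2.741])]
def res(k,sgn=1):
    o=[]
    for q,p,e in S:
        P,A=fk(q,k);o+=list(P-p)+list(200*(A.inv()*R.from_euler('xyz',e)).as_rotvec())
    return o
best=min((least_squares(res,[0,200,350,350,250,0,0,g]) for g in(0,1.57,3.14,-1.57)),key=lambda f:f.cost)
K=best.x
def ik(g,az,tilt,q0,depth=-18.8):
    a=np.radians(tilt);z=np.array([np.cos(a)*np.cos(az),np.cos(a)*np.sin(az),-np.sin(a)]);y=np.array([-np.sin(az),np.cos(az),0])
    T=R.from_matrix(np.stack([np.cross(y,z),y,z],1));p=np.array(g)-depth*z
    f=least_squares(lambda q:np.r_[fk(q,K)[0]-p,300*(fk(q,K)[1].inv()*T).as_rotvec()],q0,bounds=([-3.03,-.79,.23,-1.04,0,-2.55],[3.03,2.21,2.52,4.18,3.07,2.55]));return f.x,np.sqrt(f.cost)
if __name__=="__main__":
    print(K.round(2),best.cost.round(3))
    for n,g,az in(("pre",[447,187,131],.4),("spool",[525.5,220.3,34],.4),("over",[525.5,220.3,185],.4),("front",[500,-100,183],.107),("hook",[566,-94.6,183],.107),("hooklow",[566,-94.6,105],.107),("front",[500,-98,183],-.17),("hook",[566,-94.6,183],-.17),("hooklow",[566,-94.6,105],-.17),("bay",[465,-345,37],-.63),("bayover",[465,-345,150],-.63)):
        for t in(50,55,60,65):
            print(n,t,*[(x.round(2).tolist(),c.round(2)) for x,c in [ik(g,az,t,[az,.3,2,0,.5,-1.6]),ik(g,az,t,[az,.3,2,3.14,.5,1.6])]])
E
python3 kin.py
```

```text
[ -0.54 221.35 424.   448.12 270.41  36.6   40.91   1.57] 0.061
pre 50 ([0.28, 0.02, 2.26, 0.42, 0.19, -2.08], np.float64(0.0)) ([0.33, 0.05, 2.31, 2.13, 0.0, 2.54], np.float64(21.57))
pre 55 ([0.29, 0.03, 2.21, 0.22, 0.31, -1.87], np.float64(0.0)) ([0.33, 0.08, 2.31, 2.11, 0.0, 2.55], np.float64(35.81))
pre 60 ([0.29, 0.04, 2.15, 0.13, 0.43, -1.78], np.float64(0.0)) ([0.33, 0.1, 2.31, 2.11, 0.0, 2.54], np.float64(50.82))
pre 65 ([0.3, 0.07, 2.1, 0.08, 0.54, -1.73], np.float64(0.0)) ([0.33, 0.13, 2.31, 2.1, 0.0, 2.55], np.float64(66.09))
spool 50 ([0.33, 0.4, 2.06, 0.92, 0.03, -2.55], np.float64(9.58)) ([0.31, 0.41, 2.08, 2.28, 0.08, 2.36], np.float64(0.0))
spool 55 ([0.31, 0.41, 2.04, 0.54, 0.1, -2.18], np.float64(0.0)) ([0.33, 0.42, 2.07, 2.11, 0.02, 2.55], np.float64(12.5))
spool 60 ([0.31, 0.41, 1.99, 0.19, 0.22, -1.84], np.float64(0.0)) ([0.34, 0.44, 2.07, 2.17, 0.0, 2.49], np.float64(27.24))
spool 65 ([0.32, 0.42, 1.93, 0.1, 0.35, -1.74], np.float64(0.0)) ([0.34, 0.45, 2.08, 2.11, 0.0, 2.55], np.float64(42.96))
over 50 ([0.31, 0.1, 2.01, 0.18, 0.34, -1.81], np.float64(0.0)) ([0
[... 3708 characters left out ...]
.84], np.float64(0.0)) ([-0.7, 0.44, 2.05, 2.11, 0.0, 2.55], np.float64(29.37))
bay 65 ([-0.72, 0.43, 1.91, 0.1, 0.37, -1.75], np.float64(0.0)) ([-0.7, 0.46, 2.06, 2.1, 0.0, 2.55], np.float64(45.1))
bayover 50 ([-0.73, 0.18, 2.01, 0.25, 0.26, -1.89], np.float64(0.0)) ([-0.69, 0.21, 2.11, 2.16, 0.0, 2.51], np.float64(31.07))
bayover 55 ([-0.73, 0.2, 1.96, 0.15, 0.38, -1.79], np.float64(0.0)) ([-0.69, 0.22, 2.11, 2.13, 0.0, 2.53], np.float64(46.56))
bayover 60 ([-0.72, 0.22, 1.9, 0.09, 0.5, -1.73], np.float64(0.0)) ([-0.7, 0.24, 2.12, 2.11, 0.0, 2.55], np.float64(62.39))
bayover 65 ([-0.72, 0.24, 1.84, 0.06, 0.63, -1.7], np.float64(0.0)) ([-0.7, 0.25, 2.12, 2.11, 0.0, 2.55], np.float64(78.35))
```

```bash
cat > scan.py <<'E'
from kin import *
lo=np.array([-3.03,-.79,.23,-1.04,0,-2.55]);hi=np.array([3.03,2.21,2.52,4.18,3.07,2.55])
def ikf(g,az,tilt,q0,flip):
    a=np.radians(tilt);z=np.array([np.cos(a)*np.cos(az),np.cos(a)*np.sin(az),-np.sin(a)]);y=np.array([-np.sin(az),np.cos(az),0])*(-1 if flip else 1)
    T=R.from_matrix(np.stack([np.cross(y,z),y,z],1));p=np.array(g)+18.8*z
    f=least_squares(lambda q:np.r_[fk(q,K)[0]-p,300*(fk(q,K)[1].inv()*T).as_rotvec()],q0,bounds=(lo-.5,hi+.5));return f.x,f.cost
h=28
pts=lambda az:[("pre",[525.5-90*np.cos(az),220.3-90*np.sin(az),h+100],az),("spool",[525.5,220.3,h],az),("over",[525.5,220.3,149+h],az)]
def hk(az):
    return [("front",[506,-101,149+h],az),("hook",[566,-94.6,149+h],az),("low",[566,-94.6,70+h],az)]
for flip,q4,q6 in((0,0,-1.6),(0,-.6,-1.),(1,1.57,0),(1,0,1.6),(1,3.14,-1.6),(0,3.14,1.6)):
  for t in(40,45,50):
    for off in(-.6,-.45,-.3,-.15,0,.15,.3,.45,.6):
        ms=[];s=""
        for n,g,az in pts(.4+off)+hk(.107+off):
            best=None
            for j5 in(.2,.5):
                x,c=ikf(g,az,t,[az,.3,2,q4,j5,q6],flip)
                m=min((x-lo).min(),(hi-x).min()) if c<1 else -9
                if best is None or m>best[0]: best=(m,x)
            ms.append(best[0]); 
            if n in("spool","hook","low"): s+=str(best[1][3:].round(2).tolist())
        if min(ms)>.05: print(flip,t,off,"min margin",round(min(ms),2),s)
E
python3 scan.py | sort -u
```

```text
1 40 0 min margin 0.09 [2.92, 0.36, -1.43][1.29, 0.39, -0.03][1.81, 0.39, -0.59]
1 40 0.15 min margin 0.17 [2.47, 0.41, -1.16][1.25, 0.55, -0.13][1.59, 0.52, -0.52]
1 40 0.3 min margin 0.21 [2.11, 0.48, -0.97][1.19, 0.71, -0.21][1.43, 0.66, -0.51]
1 40 0.45 min margin 0.28 [1.83, 0.57, -0.85][1.13, 0.85, -0.27][1.3, 0.78, -0.52]
1 40 0.6 min margin 0.36 [1.61, 0.67, -0.78][1.07, 0.99, -0.34][1.19, 0.91, -0.53]
1 45 0 min margin 0.09 [2.82, 0.22, -1.32][0.96, 0.41, 0.3][1.45, 0.34, -0.23]
1 45 0.15 min margin 0.21 [2.25, 0.29, -0.93][1.01, 0.56, 0.11][1.34, 0.48, -0.27]
1 45 0.3 min margin 0.25 [1.89, 0.38, -0.73][1.01, 0.7, -0.03][1.24, 0.61, -0.31]
1 45 0.45 min margin 0.31 [1.64, 0.49, -0.64][0.99, 0.83, -0.13][1.15, 0.74, -0.36]
1 45 0.6 min margin 0.39 [1.45, 0.6, -0.6][0.95, 0.96, -0.22][1.07, 0.87, -0.41]
1 50 0 min margin 0.09 [2.4, 0.09, -0.91][0.69, 0.47, 0.57][1.05, 0.34, 0.18]
1 50 0.15 min margin 0.2 [1.79, 0.2, -0.45][0.8, 0.59, 0.33][1.07, 0.47, 0.02]
1 50 0.3 min margin 0.29 [1.55, 0.32, -0.38][0.84, 0.71, 0.15][1.04, 0.6, -0.1]
1 50 0.45 min margin 0.35 [1.39, 0.44, -0.37][0.84, 0.83, 0.01][0.99, 0.72, -0.2]
1 50 0.6 min margin 0.42 [1.26, 0.55, -0.39][0.83, 0.95, -0.1][0.94, 0.84, -0.28]
```

Plan: use the camera-up wrist configuration, with tool azimuth equal to spool azimuth + 0.3 and tilt 40°. That is well conditioned everywhere and clears the hook tip by about 25 mm. First I'll back up to vertical, then half-turn.

```bash
sed -i 's/y=np.array(\[-np.sin(az),np.cos(az),0\]);x=/fl=-1 if "u" not in sys.argv else 1;y=fl*np.array([-np.sin(az),np.cos(az),0]);x=/; s/if len(sys.argv)>5 else 45/if len(sys.argv)>5 else 40/' go.py; sed -i 's/"t",s\["clock"\])/"t",s["clock"],"q",s["joints"].round(2),"gap",round(float(s["finger_gap"]),1),"ff",round(float(s["finger_force"]),1))/' go.py
python3 go.py 430 180 220 0.40 90 u
```

```text
d [-31.   -1.8 -84.7] rv [-0.007  0.774 -0.003] dist 90.2 grip now [451.6 190.5 132.4] F [-0.58  0.12 -0.75] t 2.2 q [ 0.29  0.02  2.29  0.9   0.09 -2.55] gap 94.3 ff 0.0
```

```bash
python3 nudge.py '[[-5, 0, -14, 0, 0.12, 0], [-11, -1, -31, 0, 0.27, 0], [-18, -1, -50, 0, 0.43, 0], [-25, -2, -68, 0, 0.6, 0], [-31, -2, -85, 0, 0.774, 0]]';python3 nudge.py '[[0, 0, 0, 0, 0, 0]]'; python3 go.py 430 180 220 0.40 90 u
```

```text
clock: 2.7
eef_pos: [428.8, 177.6, 202.9]
eef_rot: [3.131, 0.311, -2.739]
wrist_force: [-1.2, 0.0, -0.4]
finger_gap: 93.7
finger_force: 0.0
clock: 2.8
eef_pos: [430.5, 179.2, 204.6]
eef_rot: [3.129, 0.314, -2.737]
wrist_force: [0.0, -0.2, -0.6]
finger_gap: 93.9
finger_force: 0.0
d [1.2 0.9 3.2] rv [0.013 0.314 0.007] dist 3.6 grip now [425.3 176.7 222.5] F [ 0.01 -0.17 -0.64] t 2.8 q [ 0.29 -0.07  1.97  0.06  0.93 -1.72] gap 93.9 ff 0.0
```

```bash
python3 nudge.py '[[0, 0, 1, 0, 0.1, 0], [1, 0, 3, 0.01, 0.21, 0], [1, 0, 3, 0.013, 0.314, 0.007]]'
python3 nudge.py '[[0, 0, 0, 0, 0, 0.14], [0, 0, 0, 0, 0, 0.28], [0, 0, 0, 0, 0, 0.42], [0, 0, 0, 0, 0, 0.57], [0, 0, 0, 0, 0, 0.71]]' >/dev/null
python3 nudge.py '[[0, 0, 0, 0, 0, 0.14], [0, 0, 0, 0, 0, 0.28], [0, 0, 0, 0, 0, 0.42], [0, 0, 0, 0, 0, 0.57], [0, 0, 0, 0, 0, 0.71]]' >/dev/null
python3 nudge.py '[[0, 0, 0, 0, 0, 0.14], [0, 0, 0, 0, 0, 0.28], [0, 0, 0, 0, 0, 0.42], [0, 0, 0, 0, 0, 0.57], [0, 0, 0, 0, 0, 0.71]]' >/dev/null
python3 nudge.py '[[0, 0, 0, 0, 0, 0.14], [0, 0, 0, 0, 0, 0.28], [0, 0, 0, 0, 0, 0.42], [0, 0, 0, 0, 0, 0.57], [0, 0, 0, 0, 0, 0.71]]'
python3 go.py 430 140 150 0.70 90 ; python3 go.py 430 140 150 0.70
```

```text
clock: 3.1
eef_pos: [429.4, 179.1, 197.3]
eef_rot: [-3.141, -0.002, -2.741]
wrist_force: [-0.5, 0.8, 0.1]
finger_gap: 93.7
finger_force: 0.0
clock: 5.1
eef_pos: [429.4, 179.1, 196.9]
eef_rot: [3.141, -0.002, 0.696]
wrist_force: [0.2, -0.3, -1.0]
finger_gap: 94.1
finger_force: 0.0
d [-24.7  30.4  65.7] rv [ 0.001 -0.002 -0.004] dist 76.5 grip now [429.4 179.1 215.7] F [ 0.21 -0.29 -1.  ] t 5.1 q [0.32 0.12 1.76 0.   1.26 1.19] gap 94.1 ff 0.0
d [-10.3  30.3  59. ] rv [ 0.002  0.871 -0.003] dist 67.1 grip now [429.4 179.1 215.7] F [ 0.21 -0.29 -1.  ] t 5.1 q [0.32 0.12 1.76 0.   1.26 1.19] gap 94.1 ff 0.0
```

```bash
python3 nudge.py '[[-1, 4, 7, 0, 0.1, 0], [-3, 8, 14, 0, 0.21, 0], [-4, 12, 22, 0, 0.32, 0], [-5, 16, 30, 0, 0.43, 0], [-6, 19, 37, 0, 0.54, 0]]' >/dev/null; python3 go.py 430 140 137 0.70
```

```text
d [-21.6  11.4  27.7] rv [-0.002  0.327  0.001] dist 36.9 grip now [429.4 154.3 175.9] F [ 0.95  0.5  -0.2 ] t 5.6 q [ 0.1  -0.09  2.16  0.5   0.66  0.63] gap 93.8 ff 0.0
```

```bash
python3 nudge.py '[[-5, 3, 6, 0, 0.08, 0], [-11, 6, 14, 0, 0.16, 0], [-16, 9, 21, 0, 0.24, 0], [-21, 11, 28, 0, 0.327, 0], [-21, 11, 28, 0, 0.327, 0]]' >/dev/null; python3 nudge.py '[[0, 0, 0, 0, 0, 0]]'; python3 go.py 525.5 220.3 32 0.70
```

```text
clock: 6.2
eef_pos: [439.8, 150.5, 123.3]
eef_rot: [-3.131, -0.866, 0.696]
wrist_force: [-0.8, 0.3, 0.6]
finger_gap: 93.9
finger_force: 0.0
d [  2.2   3.  162.1] rv [-0.008  0.007 -0.003] dist 162.2 grip now [428.9 141.2 135.5] F [-0.81  0.28  0.56] t 6.2 q [-0.07 -0.01  2.37  1.44  0.57 -0.4 ] gap 93.9 ff 0.0
```

```bash
python3 nudge.py '[[0, 1, 15, 0, 0, 0], [1, 2, 40, -0.004, 0.003, 0], [2, 3, 70, -0.008, 0.007, -0.003], [2, 3, 95, -0.008, 0.007, -0.003], [2, 3, 110, -0.008, 0.007, -0.003]]' >/dev/null; python3 go.py 525.5 220.3 32 0.70
```

```text
d [-3.   0.4 50.8] rv [-0.002 -0.001  0.003] dist 50.9 grip now [497.1 196.6  66.9] F [0.03 0.42 0.98] t 6.7 q [ 0.1   0.33  2.21  1.93  0.48 -0.82] gap 93.7 ff 0.0
```

```bash
python3 nudge.py '[[-1, 0, 12, 0, 0, 0], [-2, 0, 27, 0, 0, 0], [-3, 0, 42, 0, 0, 0], [-3, 0, 51, 0, 0, 0], [-3, 0, 51, 0, 0, 0]]' >/dev/null; python3 go.py 525.5 220.3 32 0.70; python3 - <<'E'
from h import *
save("wrist","w2"); save("scene","s2")
a=cv2.imread("pics/w2.png");b=cv2.resize(cv2.imread("pics/s2.png")[130:250,90:250],(512,384))
cv2.imwrite("pics/m2.png",cv2.resize(np.hstack([a,b]),(800,300)))
E
```

```text
d [-0.6 -0.3  0.7] rv [-0.002 -0.003  0.004] dist 0.9 grip now [525.6 219.9  32.8] F [ 0.79  0.54 -0.99] t 7.2 q [ 0.15  0.47  2.13  2.1   0.48 -0.95] gap 93.9 ff 0.0
```

View pics/m2.png

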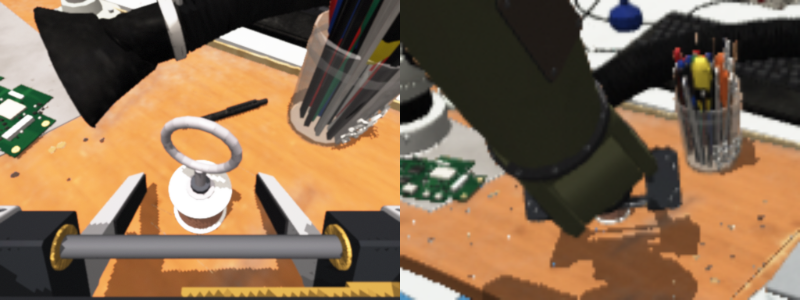

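The wrist view shows the spool centred between the fingers at (200,190), with the eye clear of the gripper body. Closing.

```bash
python3 nudge.py '[[0, 0, 0, 0, 0, 0], [0, 0, 0, 0, 0, 0], [0, 0, 0, 0, 0, 0], [0, 0, 0, 0, 0, 0], [0, 0, 0, 0, 0, 0]]' 40 40;python3 nudge.py '[[0, 0, 0, 0, 0, 0], [0, 0, 0, 0, 0, 0], [0, 0, 0, 0, 0, 0], [0, 0, 0, 0, 0, 0], [0, 0, 0, 0, 0, 0]]'; python3 go.py 525.5 220.3 80 0.70;python3 go.py 525.5 220.3 180 0.70
```

```text
clock: 7.8
eef_pos: [536.9, 228.1, 21.3]
eef_rot: [3.136, -0.877, 0.706]
wrist_force: [0.4, -0.5, -0.5]
finger_gap: 57.7
finger_force: 0.0
clock: 8.3
eef_pos: [536.9, 228.2, 21.3]
eef_rot: [3.136, -0.877, 0.707]
wrist_force: [-2.0, 1.5, 1.9]
finger_gap: 46.1
finger_force: 40.0
d [ 36.3  -1.1 -29.4] rv [ 0.001 -0.004  0.004] dist 46.7 grip now [525.8 218.9  33.3] F [-1.98  1.47  1.9 ] t 8.3 q [ 0.15  0.47  2.13  2.1   0.48 -0.96] gap 46.1 ff 40.0
d [113.1  -0.7 -93.3] rv [ 0.001 -0.004  0.004] dist 146.7 grip now [525.8 218.9  33.3] F [-1.98  1.47  1.9 ] t 8.3 q [ 0.15  0.47  2.13  2.1   0.48 -0.96] gap 46.1 ff 40.0
```

Gripped with gap 46.1 and 40 N. Lifting gently.

```bash
python3 nudge.py '[[4, 0, -3, 0, 0, 0], [14, 0, -11, 0, 0, 0], [27, 0, -22, 0, 0, 0], [40, 0, -33, 0, 0, 0], [50, 0, -42, 0, 0, 0]]';  python3 go.py 470 150 186 0.60
```

```text
clock: 8.8
eef_pos: [536.4, 227.9, 87.3]
eef_rot: [3.135, -0.876, 0.707]
wrist_force: [-0.4, 0.5, -3.9]
finger_gap: 45.9
finger_force: 40.0
d [  11.    18.5 -122. ] rv [-0.075 -0.004  0.068] dist 123.9 grip now [525.4 218.6  99.3] F [-0.43  0.52 -3.89] t 8.8 q [ 0.15  0.3   2.13  1.77  0.42 -0.59] gap 45.9 ff 40.0
```

```bash
python3 nudge.py '[[1, 2, -14, -0.01, 0, 0.01], [3, 6, -42, -0.03, 0, 0.025], [6, 11, -75, -0.05, 0, 0.045], [9, 16, -105, -0.065, 0, 0.06], [11, 18, -122, -0.075, -0.004, 0.068]]' >/dev/null;  python3 go.py 465 20 186 0.5; python3 - <<'E'
from h import *
save("side","sd3"); save("wrist","w3")
E
```

```text
d [-49.3 106.  -58.2] rv [-0.075 -0.001  0.064] dist 130.6 grip now [469.  149.3 186.3] F [ 0.77 -0.17 -2.21] t 9.3 q [ 0.01 -0.07  2.27  1.24  0.46 -0.04] gap 45.4 ff 40.0
```

View pics/w3.png

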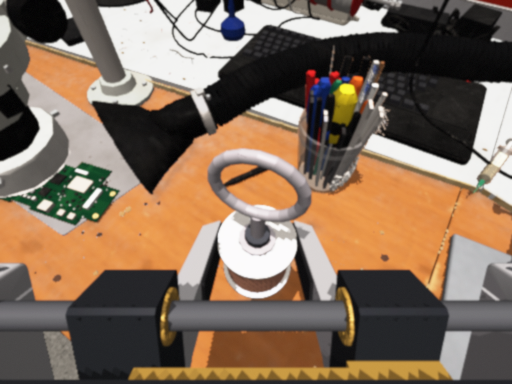

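The spool is held squarely, with the eye centre at about (259,187). I'll measure the eye in the gripper frame.

```bash
cat > eye.py <<'E'
import sys
from h import *
def eye(f):
    p,w=cloud(f);s=manip.read_state();Rm=R.from_euler('xyz',s["eef_rot"]);g=np.array(s["eef_pos"])+manip.grip_depth*Rm.as_matrix()[:,2]
    q=w-g; m=np.all(np.abs(q)<[50,50,200],-1)&(q[...,2]>30)&(q[...,2]<95)
    return w[m],g,p[m]
if __name__=="__main__":
    e,g,_=eye(sys.argv[1]); e=e[e[:,2]-g[2]>38]
    c=(e.min(0)+e.max(0))/2;v=np.linalg.svd(e-e.mean(0))[2]
    n=v[2]*np.sign(v[2][0]);print(len(e),"mean-grip",(e.mean(0)-g).round(1),"top-grip z",np.percentile(e[:,2]-g[2],99).round(1),"n",n.round(3),"az",np.arctan2(n[1],n[0]).round(3),"midbox-grip",(c-g).round(1))
E
python3 eye.py w3
```

```text
8443 mean-grip [-22.7 -22.4  69.8] top-grip z 85.4 n [0.026 0.438 0.899] az 1.51 midbox-grip [-20.1 -13.9  63.6]
```

```bash
sed -i 's/    return w\[m\],g,p\[m\]/    m[232:]=0; m[:, :190]=0; m[:,330:]=0\n    return w[m],g,p[m]/' eye.py; python3 eye.py w3; grep -n mask eye.py; python3 - <<'E'
import numpy as np
from h import *
s=manip.read_state();print(R.from_euler('xyz',s["eef_rot"]).as_matrix()[:,2].round(3))
E
```

```text
3271 mean-grip [-0.  -1.2 64.2] top-grip z 82.8 n [0.956 0.293 0.   ] az 0.297 midbox-grip [ 0.8 -0.4 60.9]
[ 0.635  0.432 -0.641]
```

The eye is upright, azimuth offset −0.30, and centred on the grip with h = 33.3. Moving on to in front of the hook.

```bash
python3 nudge.py '[[-5, 11, -6, -0.01, 0, 0.01], [-16, 35, -19, -0.03, 0, 0.02], [-30, 64, -35, -0.05, 0, 0.04], [-42, 91, -50, -0.065, 0, 0.055], [-49, 106, -58, -0.075, 0, 0.064]]' >/dev/null;  python3 go.py 480 -104 182.3 0.407
```

```text
d [-31.9 116.3 -35.4] rv [-0.072 -0.     0.059] dist 125.7 grip now [466.6  19.7 184.2] F [-0.18  0.71 -3.42] t 9.9 q [-0.36 -0.08  2.28  1.21  0.67 -0.19] gap 45.5 ff 40.0
```

```bash
python3 nudge.py '[[-3, 12, -4, -0.01, 0, 0.01], [-11, 39, -12, -0.025, 0, 0.02], [-20, 71, -22, -0.045, 0, 0.035], [-28, 101, -31, -0.06, 0, 0.05], [-32, 116, -35, -0.072, 0, 0.059]]' >/dev/null; python3 nudge.py '[[0, 0, 0, 0, 0, 0], [0, 0, 0, 0, 0, 0]]' >/dev/null; python3 go.py 480 -104 182.3 0.407; python3 go.py 566 -94.6 182.3 0.407; python3 - <<'E'
from h import *
save("wrist","w4");save("scene","s4"); save("side","d4")
a=cv2.imread("pics/w4.png");b=cv2.resize(cv2.imread("pics/s4.png")[80:230,180:380],(512,384));c=cv2.resize(cv2.imread("pics/d4.png")[60:250,150:400],(512,384))
cv2.imwrite("pics/m4.png",cv2.resize(np.vstack([np.hstack([a,b]),np.hstack([c,c*0])]),(800,600)))
E
```

```text
d [-0.5  2.7 -1.1] rv [-0.003  0.     0.001] dist 3.0 grip now [ 480.  -101.1  182. ] F [-0.85  0.13 -2.97] t 10.6 q [-0.64  0.04  2.18  1.17  0.81 -0.28] gap 46.1 ff 40.0
d [52.6 28.4 62.2] rv [-0.003  0.     0.001] dist 86.3 grip now [ 480.  -101.1  182. ] F [-0.85  0.13 -2.97] t 10.6 q [-0.64  0.04  2.18  1.17  0.81 -0.28] gap 46.1 ff 40.0
```

View pics/m4.png

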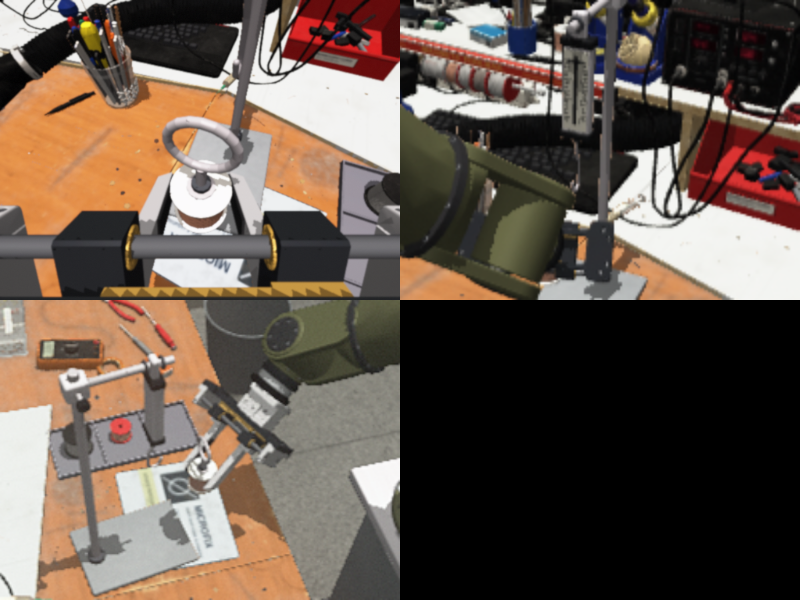

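The wrist view shows the held spool (eye at (203,143)) in front of the stand column. The side view shows spool, gripper and hook apart. I'll refine the hook position from the depth of all three cameras.

```bash
python3 - <<'E'
from h import *
for f in("w4","s4","d4","s2"):
    D=np.load(f"pics/{f}.npz");T=np.linalg.inv(D["T"]);c=D["K"]@(T[:3,:3]@np.array([566,-94.6,235])+T[:3,3]);print(f,"hook px",(c[:2]/c[2]).round(),c[2].round())
    p,w=cloud(f)
    q=w[np.all((w>[540,-125,226])&(w<[600,-65,301]),-1)]
    print(" n",len(q))
    if len(q):
        for a,b in((226,240),(240,253),(253,265),(265,280),(280,301)):
            k=q[(q[:,2]>=a)&(q[:,2]<b)]
            if len(k): print("  z",a,b,len(k),k.mean(0).round(1),k.min(0).round(),k.max(0).round())
E
```

```text
w4 hook px [303.  89.] 177.0
 n 950
  z 226 240 118 [564.6 -95.7 236.7] [553. -98. 232.] [575. -91. 240.]
  z 240 253 325 [564.2 -95.  246.6] [550. -99. 240.] [577. -91. 253.]
  z 253 265 183 [573.7 -93.8 259.2] [572. -96. 253.] [576. -91. 265.]
  z 265 280 239 [570.8 -94.3 272.5] [566. -97. 265.] [576. -91. 280.]
  z 280 301 85 [565.7 -94.9 282.3] [564. -97. 280.] [568. -92. 284.]
s4 hook px [267. 173.] 1093.0
 n 49
  z 226 240 12 [566.2 -96.7 236.6] [554. -99. 234.] [576. -92. 239.]
  z 240 253 14 [563.5 -96.5 246.8] [ 550. -100.  241.] [575. -93. 253.]
  z 253 265 5 [573.  -96.5 259.4] [570. -99. 253.] [575. -95. 265.]
  z 265 280 5 [570.8 -96.1 274.7] [569. -98. 271.] [573. -95. 280.]
  z 280 301 13 [564.5 -96.7 291.4] [562. -99. 282.] [567. -93. 300.]
d4 hook px [246. 165.] 1206.0
 n 49
  z 226 240 12 [562.6 -94.2 236.1] [555. -97. 232.] [570. -92. 240.]
  z 240 253 15 [563.8 -93.1 247. ] [552. -96. 241.] [577. -90. 253.]
  z 253 265 5 [575.2 -91.3 257.8] [574. -92. 254.] [576. -90. 261.]
  z 265 280 11 [573.7 -92.6 271.4] [570. -96. 265.] [576. -89. 276.]
  z 280 301 6 [568.3 -93.3 283.8] [565. -95. 281.] [570. -92. 288.]
s2 hook px [267. 173.] 1093.0
 n 49
  z 226 240 12 [566.8 -96.4 236.2] [557. -99. 233.] [576. -93. 239.]
  z 240 253 14 [562.9 -96.8 247. ] [ 549. -100.  242.] [576. -93. 253.]
  z 253 265 4 [573.9 -96.  257.9] [572. -97. 255.] [575. -95. 261.]
  z 265 280 5 [571.4 -96.4 272.1] [567. -97. 266.] [575. -95. 278.]
  z 280 301 14 [565.  -96.5 290.4] [562. -99. 281.] [569. -94. 299.]
```

The hook seat is confirmed at about (566,−95). Inserting the hook through the eye slowly.

```bash
python3 nudge.py '[[4, 2, 5, 0, 0, 0], [13, 7, 15, 0, 0, 0], [23, 12, 27, 0, 0, 0], [33, 18, 39, 0, 0, 0], [37, 20, 44, 0, 0, 0]]'; python3 go.py 566 -94.8 182.5 0.407;  python3 - <<'E'
from h import *
save("wrist","w5")
E
python3 eye.py w5
```

```text
clock: 11.25
eef_pos: [555.7, -91.1, 170.7]
eef_rot: [3.141, -0.873, 0.41]
wrist_force: [0.2, -0.0, -4.7]
finger_gap: 45.7
finger_force: 40.0
d [14.1  7.5 17.3] rv [-0.002 -0.001  0.002] dist 23.6 grip now [542.5 -96.8 182.8] F [ 0.18 -0.02 -4.72] t 11.25 q [-0.53  0.15  2.04  1.18  0.74 -0.22] gap 45.7 ff 40.0
4094 mean-grip [ 6.4  0.1 65.3] top-grip z 92.6 n [ 0.928  0.002 -0.372] az 0.003 midbox-grip [15.4  0.2 66.5]
```

```bash
python3 nudge.py '[[3, 1.5, 4, 0, 0, 0], [7, 4, 9, 0, 0, 0], [11, 6, 14, 0, 0, 0], [14, 7.5, 17, 0, 0, 0], [14, 7.5, 17, 0, 0, 0]]'; python3 go.py 566 -94.8 182.5 0.407;  python3 - <<'E'
from h import *
save("wrist","w6");save("scene","s6"); save("side","d6")
a=cv2.imread("pics/w6.png");b=cv2.resize(cv2.imread("pics/s6.png")[100:220,200:360],(512,384));c=cv2.resize(cv2.imread("pics/d6.png")[90:240,170:370],(512,384))
cv2.imwrite("pics/m6.png",cv2.resize(np.vstack([np.hstack([a,b]),np.hstack([c,c*0])]),(800,600)))
E
```

```text
clock: 11.8
eef_pos: [577.6, -89.8, 170.5]
eef_rot: [-3.142, -0.873, 0.409]
wrist_force: [-0.6, -0.1, -3.7]
finger_gap: 45.5
finger_force: 40.0
d [1.1 0.  1.4] rv [-0.002 -0.     0.001] dist 1.8 grip now [564.3 -95.5 182.6] F [-0.63 -0.13 -3.7 ] t 11.8 q [-0.51  0.19  2.    1.18  0.72 -0.19] gap 45.5 ff 40.0
```

View pics/m6.png

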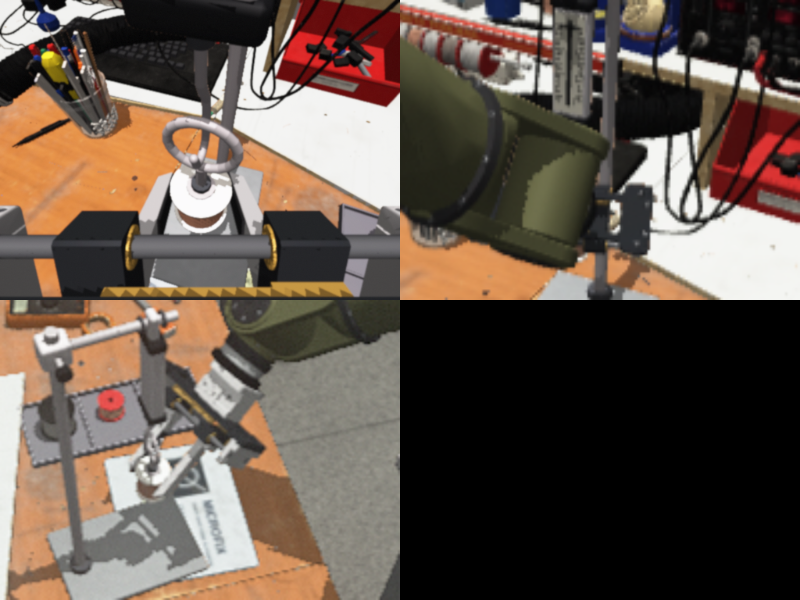

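The wrist view shows the hook bowl running through the eye at (200,155). Lowering onto the hook, watching the force.

```bash
python3 nudge.py '[[-3, 0, 4, 0, 0, 0], [-9, 0, 9, 0, 0, 0], [-15, 0, 14, 0, 0, 0], [-19, 0, 17, 0, 0, 0], [-20, 0, 18, 0, 0, 0]]'; python3 nudge.py '[[-3, 0, 2.5, 0, 0, 0], [-8, 0, 7, 0, 0, 0], [-14, 0, 12, 0, 0, 0], [-20, 0, 17, 0, 0, 0], [-23, 0, 19, 0, 0, 0]]'; cat > force.py <<'E'
from h import *
F=[]
for i in range(8):
    F.append(manip.read_state()["wrist_force"]); manip.camera("scene")
print(np.mean(F,0).round(2),np.std(F,0).round(2))
E
python3 force.py; python3 go.py 566 -94.8 125 0.407
```

```text
clock: 12.45
eef_pos: [577.7, -89.3, 142.5]
eef_rot: [-3.14, -0.872, 0.408]
wrist_force: [-0.5, 0.3, -2.3]
finger_gap: 45.9
finger_force: 40.0
clock: 12.95
eef_pos: [577.8, -89.5, 113.0]
eef_rot: [-3.141, -0.873, 0.408]
wrist_force: [0.4, -0.1, -0.4]
finger_gap: 45.6
finger_force: 40.0
[ 0.09  0.07 -0.66] [0.34 0.54 0.46]
d [-0.   0.1  1.8] rv [-0.001 -0.001  0.002] dist 1.8 grip now [564.7 -95.3 126.2] F [ 0.03 -0.05 -0.15] t 13.35 q [-0.5   0.3   2.03  1.34  0.67 -0.4 ] gap 45.3 ff 40.0
```

```bash
python3 nudge.py '[[-1, 0, 1, 0, 0, 0], [-2.5, 0, 2, 0, 0, 0], [-4, 0, 3.4, 0, 0, 0], [-5, 0, 4.2, 0, 0, 0], [-5, 0, 4.2, 0, 0, 0]]'; python3 force.py; python3 go.py 566 -94.8 119 0.407
```

```text
clock: 13.85
eef_pos: [577.8, -89.5, 107.0]
eef_rot: [-3.141, -0.873, 0.409]
wrist_force: [-0.1, -0.0, -0.0]
finger_gap: 45.7
finger_force: 40.0
[ 0.21 -0.38  0.01] [0.36 0.44 0.28]
d [0.6 0.2 1.3] rv [-0.002 -0.     0.001] dist 1.5 grip now [564.6 -95.3 119.4] F [ 0.02 -0.21  0.81] t 14.25 q [-0.5   0.32  2.03  1.36  0.67 -0.43] gap 45.8 ff 40.0
```

The weight is now on the hook, with Fz ≈ 0. Opening.

```bash
python3 nudge.py '[[0, 0, 0, 0, 0, 0], [0, 0, 0, 0, 0, 0], [0, 0, 0, 0, 0, 0], [0, 0, 0, 0, 0, 0], [0, 0, 0, 0, 0, 0]]' 94; python3 nudge.py '[[0, 0, 0, 0, 0, 0], [0, 0, 0, 0, 0, 0], [0, 0, 0, 0, 0, 0], [0, 0, 0, 0, 0, 0], [0, 0, 0, 0, 0, 0]]'; python3 - <<'E'
from h import *
for i in range(3): save("wrist",f"w7{i}")
save("side","d7")
a=cv2.imread("pics/w72.png");c=cv2.resize(cv2.imread("pics/d7.png")[90:240,170:370],(512,384))
cv2.imwrite("pics/m7.png",cv2.resize(np.hstack([a,c]),(800,300)))
E
for i in 70 71 72; do python3 eye.py w$i; done
```

```text
clock: 14.75
eef_pos: [577.8, -89.5, 107.2]
eef_rot: [-3.141, -0.873, 0.409]
wrist_force: [-0.2, -0.3, -0.2]
finger_gap: 82.5
finger_force: 0.0
clock: 15.25
eef_pos: [577.8, -89.5, 107.2]
eef_rot: [-3.141, -0.873, 0.409]
wrist_force: [0.8, -1.2, -0.5]
finger_gap: 94.1
finger_force: 0.0
4100 mean-grip [ 0.8 -0.6 68.8] top-grip z 93.9 n [0.993 0.114 0.022] az 0.114 midbox-grip [-0.9  0.3 66.5]
4098 mean-grip [ 0.8 -0.6 68.8] top-grip z 93.9 n [0.993 0.114 0.024] az 0.114 midbox-grip [-0.9  0.3 66.5]
4098 mean-grip [ 0.8 -0.6 68.8] top-grip z 93.9 n [0.993 0.114 0.024] az 0.114 midbox-grip [-0.6  0.4 66.5]
```

View pics/m7.png

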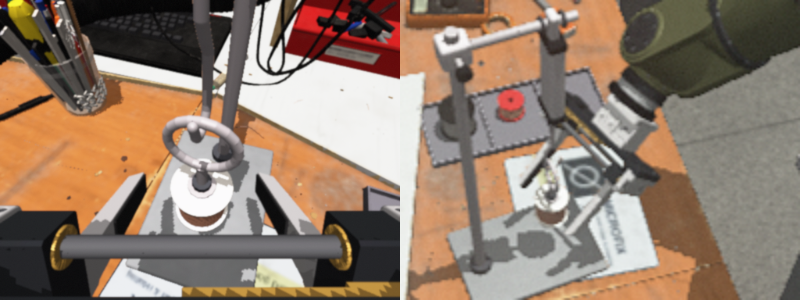

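The spool hangs freely on the hook, with eye at (203,145) and the fingers about 20 mm clear on each side. Waiting 3 s to be sure it stays still.

```bash
for k in 1 2 3 4 5 6; do python3 nudge.py '[[0, 0, 0, 0, 0, 0], [0, 0, 0, 0, 0, 0], [0, 0, 0, 0, 0, 0], [0, 0, 0, 0, 0, 0], [0, 0, 0, 0, 0, 0]]' | head -1; done; python3 - <<'E'
from h import *
p0,_,_,_=save("wrist","w80"); s0=manip.camera("scene")[0]
import subprocess
b=np.load("pics/w70.npz")["p"]
print("wrist diff vs 3s ago", np.abs(p0.astype(int)-b)[100:235,180:330].mean(), np.abs(p0.astype(int)-b)[100:235,180:330].max())
E
python3 eye.py w80;python3 force.py; python3 go.py 565.8 -95 119.4 .407
```

```text
clock: 15.95
clock: 16.45
clock: 16.95
clock: 17.45
clock: 17.95
clock: 18.45
wrist diff vs 3s ago 0.5524938271604938 11
4096 mean-grip [ 0.8 -0.6 68.8] top-grip z 93.8 n [0.993 0.115 0.024] az 0.115 midbox-grip [-0.9  0.3 66.5]
[0.05 0.08 0.21] [0.66 0.47 0.33]
d [0.8 0.3 0.8] rv [-0.002 -0.     0.001] dist 1.2 grip now [564.6 -95.2 119.3] F [-0.02  0.14  0.51] t 18.95 q [-0.5   0.32  2.03  1.36  0.67 -0.43] gap 94.1 ff 0.0
```

It has stood still for over 3 s. Regrasping.

```bash
python3 nudge.py '[[0, 0, 0, 0, 0, 0], [0, 0, 0, 0, 0, 0], [0, 0, 0, 0, 0, 0], [0, 0, 0, 0, 0, 0], [0, 0, 0, 0, 0, 0]]' 40 40 >/dev/null;python3 nudge.py '[[0, 0, 0, 0, 0, 0], [0, 0, 0, 0, 0, 0], [0, 0, 0, 0, 0, 0], [0, 0, 0, 0, 0, 0], [0, 0, 0, 0, 0, 0]]'; python3 nudge.py '[[3, 0, -2.5, 0, 0, 0], [9, 0, -7.5, 0, 0, 0], [16, 0, -13, 0, 0, 0], [22, 0, -18, 0, 0, 0], [25, 0, -21, 0, 0, 0]]'; python3 go.py 565.3 -95 182.5 .407
```

```text
clock: 19.95
eef_pos: [577.8, -89.5, 107.2]
eef_rot: [-3.141, -0.873, 0.409]
wrist_force: [-0.2, 0.2, -1.1]
finger_gap: 45.6
finger_force: 40.0
clock: 20.45
eef_pos: [577.8, -89.5, 140.5]
eef_rot: [3.141, -0.873, 0.41]
wrist_force: [0.1, 0.2, -2.9]
finger_gap: 46.0
finger_force: 40.0
d [ 23.4   0.1 -18.7] rv [-0.002 -0.     0.002] dist 30.0 grip now [564.6 -95.2 152.6] F [ 0.1   0.22 -2.87] t 20.45 q [-0.5   0.25  2.02  1.26  0.69 -0.3 ] gap 46.0 ff 40.0
```

```bash
python3 nudge.py '[[3, 0, -2.5, 0, 0, 0], [9, 0, -7, 0, 0, 0], [16, 0, -13, 0, 0, 0], [21, 0, -17, 0, 0, 0], [23.4, 0, -18.7, 0, 0, 0]]'>/dev/null; python3 nudge.py '[[0, 0, 0, 0, 0, 0], [0, 0, 0, 0, 0, 0]]';  python3 - <<'E'
from h import *
save("wrist","w9");p,w=cloud("w9")
s=manip.read_state();g=np.array(s["eef_pos"])+manip.grip_depth*R.from_euler('xyz',s["eef_rot"]).as_matrix()[:,2]
print("grip",g.round(1))
q=w-g;m=np.all(np.abs(q[...,:2])<30,-1)
f=w[m&(q[...,2]>2)&(q[...,2]<14)];print("flange top z",np.median(f[:,2]).round(1))
r=w[m&(q[...,2]>70)&(q[...,2]<90)&(abs(w[...,1]+95)>4)];print("eye top z",len(r),np.percentile(r[:,2],98).round(1))
k=w[np.all((w>[545,-101,225])&(w<[600,-89,256]),-1)];t=k[k[:,0]<557];print("tip",len(t),t.max(0).round(1),"hook low z",np.percentile(k[:,2],2).round(1))
cv2.imwrite("pics/m9.png",cv2.resize(p[60:260,150:350,::-1],(600,600),interpolation=cv2.INTER_CUBIC))
E
python3 go.py 480 -104 182.5 .407
```

```text
clock: 21.15
eef_pos: [578.3, -89.2, 169.5]
eef_rot: [-3.141, -0.873, 0.409]
wrist_force: [0.4, -0.2, -3.7]
finger_gap: 45.5
finger_force: 40.0
grip [565.1 -94.9 181.5]
flange top z 190.3
eye top z 1241 263.6
tip 215 [556.6 -93.8 252.1] hook low z 233.1
d [-51.8 -25.5 -63.2] rv [-0.002  0.     0.001] dist 85.6 grip now [565.1 -94.9 181.5] F [ 0.28 -0.02 -4.06] t 21.2 q [-0.5   0.2   2.    1.18  0.71 -0.19] gap 45.6 ff 40.0
```

View pics/m9.png

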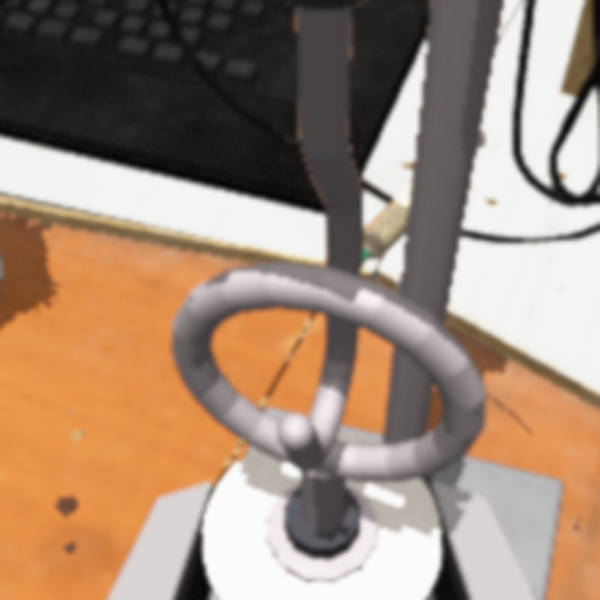

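The eye (crop centre about (330,370)) has lifted clear of the bowl, with the tip inside the hole. The inner top is at 257.6 against the tip at 252. Backing straight out.

```bash
python3 nudge.py '[[-3, -2, -4, 0, 0, 0], [-9, -5, -12, 0, 0, 0], [-18, -9, -23, 0, 0, 0], [-28, -14, -35, 0, 0, 0], [-36, -18, -44, 0, 0, 0]]'; python3 nudge.py '[[-6, -3, -8, 0, 0, 0], [-14, -7, -17, 0, 0, 0], [-20, -10, -25, 0, 0, 0]]'; python3 go.py 430 -200 182 0.0; python3 go.py 465 -345 140 -0.25
```

```text
clock: 21.7
eef_pos: [517.8, -95.4, 170.3]
eef_rot: [-3.141, -0.873, 0.409]
wrist_force: [-0.2, 0.1, -3.2]
finger_gap: 45.8
finger_force: 40.0
clock: 22.0
eef_pos: [484.8, -98.9, 171.2]
eef_rot: [-3.141, -0.873, 0.409]
wrist_force: [0.2, -0.5, -3.5]
finger_gap: 45.4
finger_force: 40.0
d [-50.6  76.6 -58.4] rv [-0.314 -0.     0.263] dist 108.9 grip now [ 471.6 -104.7  183.3] F [ 0.17 -0.49 -3.49] t 22.0 q [-0.66  0.02  2.19  1.16  0.82 -0.29] gap 45.4 ff 40.0
d [-100.4  226.7  -52.4] rv [-0.505 -0.     0.424] dist 253.4 grip now [ 471.6 -104.7  183.3] F [ 0.17 -0.49 -3.49] t 22.0 q [-0.66  0.02  2.19  1.16  0.82 -0.29] gap 45.4 ff 40.0
```

```bash
python3 nudge.py '[[-6, 13, -4, -0.05, 0, 0.04], [-18, 38, -10, -0.12, 0, 0.1], [-33, 70, -18, -0.2, 0, 0.17], [-48, 104, -26, -0.28, 0, 0.24], [-60, 130, -33, -0.34, 0, 0.285]]' >/dev/null; python3 go.py 465 -345 120 -0.3
```

```text
d [-26.5 103.8  28.2] rv [-0.2   -0.     0.168] dist 110.8 grip now [ 463.9 -244.8  158.4] F [-0.34  0.38 -3.31] t 22.5 q [-0.82  0.11  2.17  1.33  0.59 -0.28] gap 45.7 ff 40.0
```

```bash
python3 nudge.py '[[-4, 16, 4, -0.03, 0, 0.03], [-11, 43, 12, -0.08, 0, 0.07], [-19, 72, 20, -0.14, 0, 0.12], [-25, 95, 26, -0.19, 0, 0.16], [-26.5, 104, 28, -0.2, 0, 0.168]]' >/dev/null; python3 nudge.py '[[0, 0, 0, 0, 0, 0], [0, 0, 0, 0, 0, 0]]' >/dev/null; python3 - <<'E'
from h import *
save("wrist","wa");save("scene","sa");save("side","da")
a=cv2.imread("pics/wa.png");c=cv2.resize(cv2.imread("pics/da.png")[90:240,170:370],(512,384))
cv2.imwrite("pics/ma.png",cv2.resize(np.hstack([a,c]),(800,300)))
# tray corners from side ray at z=12 and depth: floor points of bay
for f in("da","wa","sa"):
    p,w=cloud(f);m=np.all((w>[400,-430,7],)&(w<[530,-270,15]),-1) if 0 else np.all((w>np.array([400,-430,7]))&(w<np.array([530,-270,15])),-1)
    q=w[m];print(f,len(q),q.min(0).round(1) if len(q) else "",q.max(0).round(1) if len(q) else "")
E
python3 go.py 465 -345 40 -0.3; python3 eye.py wa
```

```text
da 217 [ 404.3 -405.5    7. ] [ 529.7 -276.3   14.8]
wa 600 [ 418.1 -381.4    7.1] [ 530.  -280.8   13.8]
sa 232 [ 414.9 -406.3    7. ] [ 529.  -282.2   14.9]
d [-62.2   2.3  51.5] rv [-0.004 -0.001  0.004] dist 80.8 grip now [ 466.1 -343.   120.7] F [ 0.03  0.4  -3.4 ] t 23.35 q [-0.89  0.27  2.09  1.57  0.44 -0.41] gap 45.6 ff 40.0
3265 mean-grip [ 0.1 -0.  64. ] top-grip z 82.5 n [ 0.834 -0.552  0.008] az -0.585 midbox-grip [ 0.7  0.1 60.6]
```

View pics/ma.png

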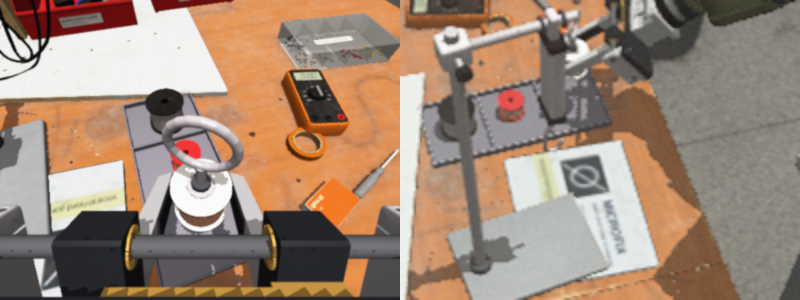

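Spool upright (h = 33.5) above the empty bay, with tray bounds x from 416 and y −283 to −405 as expected. Lowering.

```bash
python3 nudge.py '[[-6, 1, 5, 0, 0, 0], [-19, 2, 16, 0, 0, 0], [-36, 2, 30, 0, 0, 0], [-52, 2, 43, 0, 0, 0], [-60, 2, 50, 0, 0, 0]]' >/dev/null; python3 nudge.py '[[0, 0, 0, 0, 0, 0], [0, 0, 0, 0, 0, 0]]'; python3 force.py; python3 go.py 465 -345 36.5 -0.3
```

```text
clock: 24.05
eef_pos: [479.2, -349.4, 30.6]
eef_rot: [-3.141, -0.873, -0.295]
wrist_force: [-0.3, -0.8, -4.1]
finger_gap: 45.7
finger_force: 40.0
[ 0.06  0.21 -3.17] [0.52 0.56 0.6 ]
d [-4.8 -0.2  3.6] rv [-0.003 -0.001  0.003] dist 6.0 grip now [ 465.3 -345.4   42.5] F [ 0.16  0.16 -3.27] t 24.45 q [-0.89  0.46  2.1   1.96  0.48 -0.85] gap 45.5 ff 40.0
```

```bash
python3 nudge.py '[[-1, 0, 0.8, 0, 0, 0], [-2, 0, 1.6, 0, 0, 0], [-3, 0, 2.4, 0, 0, 0], [-3.8, 0, 3.1, 0, 0, 0], [-3.8, 0, 3.1, 0, 0, 0]]' ; python3 force.py; python3 go.py 465 -345 36.5 -0.3
```

```text
clock: 24.95
eef_pos: [478.8, -349.4, 24.9]
eef_rot: [-3.141, -0.873, -0.296]
wrist_force: [0.5, -0.5, -3.4]
finger_gap: 45.9
finger_force: 40.0
[ 0.11  0.27 -3.45] [0.57 0.31 0.39]
d [-0.7 -0.1  0.3] rv [-0.003 -0.     0.003] dist 0.8 grip now [ 465.1 -345.2   37.2] F [ 0.51 -0.76 -2.89] t 25.35 q [-0.89  0.48  2.1   1.98  0.49 -0.87] gap 45.8 ff 40.0
```

Not touching yet. Creeping 1 mm at a time.

```bash
python3 nudge.py '[[-0.4, 0, 0.3, 0, 0, 0], [-0.8, 0, 0.6, 0, 0, 0], [-0.8, 0, 0.6, 0, 0, 0]]' >/dev/null; python3 force.py; python3 nudge.py '[[-0.4, 0, 0.3, 0, 0, 0], [-0.8, 0, 0.6, 0, 0, 0], [-0.8, 0, 0.6, 0, 0, 0]]' >/dev/null; python3 force.py;  python3 go.py 465 -345 36.5 -0.3
```

```text
[ 0.19  0.1  -3.18] [0.5  0.36 0.5 ]
[-1.92  2.41  4.77] [0.59 0.45 0.73]
d [ 0.4 -0.2 -0.8] rv [-0.004 -0.001  0.003] dist 0.9 grip now [ 465.3 -345.3   35.6] F [-1.78  2.8   5.52] t 26.75 q [-0.89  0.48  2.1   1.99  0.49 -0.88] gap 46.1 ff 40.0
```

It's on the floor. Opening to 72 mm, which keeps the fingers clear of the walls, then checking before retreat.

```bash
python3 nudge.py '[[0, 0, 0, 0, 0, 0], [0, 0, 0, 0, 0, 0], [0, 0, 0, 0, 0, 0], [0, 0, 0, 0, 0, 0], [0, 0, 0, 0, 0, 0]]' 72 >/dev/null; python3 nudge.py '[[0, 0, -3, 0, 0, 0], [0, 0, -12, 0, 0, 0], [0, 0, -25, 0, 0, 0], [0, 0, -40, 0, 0, 0], [0, 0, -55, 0, 0, 0]]'; python3 nudge.py '[[0, 0, -15, 0, 0, 0], [0, 0, -40, 0, 0, 0], [0, 0, -65, 0, 0, 0], [0, 0, -85, 0, 0, 0], [0, 0, -95, 0, 0, 0]]';python3 nudge.py '[[0, 0, 0, 0, 0, 0], [0, 0, 0, 0, 0, 0]]' >/dev/null; python3 - <<'E'
from h import *
save("wrist","wb");save("side","db");save("scene","sb")
p,w=cloud("wb");m=np.all((w>np.array([425,-385,62]))&(w<np.array([505,-305,130])),-1);e=w[m]
print("eye",len(e),e.mean(0).round(1),"top",e[:,2].max().round(1),np.linalg.svd(e-e.mean(0))[2][2].round(3))
for f in("db","sb"):
    p,w=cloud(f)
    q=w[np.all((w>np.array([600,-400,40]))&(w<np.array([700,-280,60])),-1)];print(f,"solder",np.median(q,0).round(1)); q=w[np.all((w>np.array([510,-400,22]))&(w<np.array([590,-300,40])),-1)];print("jumper",np.median(q,0).round(1))
a=cv2.imread("pics/wb.png");c=cv2.resize(cv2.imread("pics/sb.png")[190:330,270:440],(512,384))
cv2.imwrite("pics/mb.png",cv2.resize(np.hstack([a,c]),(800,300)))
E
```

```text
clock: 27.75
eef_pos: [437.7, -336.8, 59.1]
eef_rot: [-3.141, -0.873, -0.296]
wrist_force: [-0.2, -0.5, -0.1]
finger_gap: 72.0
finger_force: 0.0
clock: 28.25
eef_pos: [367.6, -315.6, 120.7]
eef_rot: [3.14, -0.873, -0.295]
wrist_force: [0.4, 0.2, 0.7]
finger_gap: 72.3
finger_force: 0.0
eye 798 [ 465.8 -344.6   95.8] top 118.7 [-0.835  0.55   0.008]
db solder [ 663.7 -341.3   50.4]
jumper [ 566.  -347.8   34.1]
sb solder [ 652.  -344.9   49. ]
jumper [ 562.3 -353.    32.9]
```

View pics/mb.png

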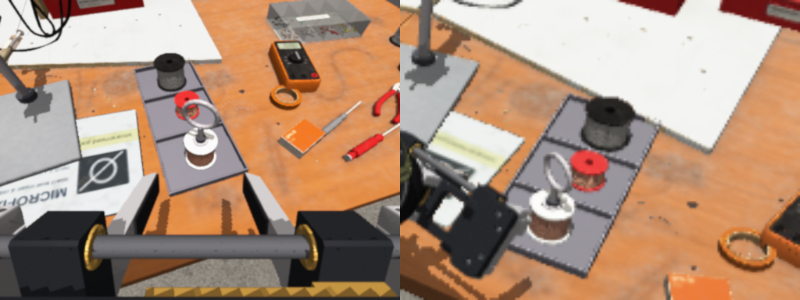

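The spool stands upright in the near bay, with its eye top at 119 mm. Both reels are where they were, and the gripper is clear. Handing in.

```bash
python3 -c "
from cell import manip;print(manip.sign_off())"
```

```text
the job is handed in; nothing more can be done
None
```

The spool hung still on the balance for over 3 s, then went upright into the empty bay with both other reels left in place; I handed the job in after about 28 s of the 72 s allowed.

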